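# Hold the thermometer inside the beaker, clear of its bottom and wall

### The job

Take the air temperature in the clear open beaker: pull the glass thermometer with the square steel cap up out of its hole in the black organizer, carry it over the bottles, and lower it upright into the middle of the beaker until its bulb end hangs about 1 cm above the beaker's inner bottom, never letting it touch the beaker. Finish while still holding it there, steady and upright: do not let go or put it down, and leave the beaker and everything else standing where they are.

Things in the scene. Friction and masses are not known exactly. Their poses are not given: they have to be found in the camera images.
- organizer: Fixed black two-tier organizer on a steel post, 250 mm wide (its y), 115 mm high (140 mm high post at x +45 to +92 mm). Origin on the bench under it; -x faces the robot, z up. The rear tier is a block, top 115 mm above the bench, with two holes (15 mm wide, 45 mm deep) at x +12, y -60 and +60 mm; thermometer in one, plain rod in the other (varies). Front tray: rim 65 mm high.
- thermometer_center (a point): Centre (half-way up, on the axis) of the glass thermometer, an upright round tube 170 mm long: glass, 11 mm thick, with a steel bulb end and white scale strips; its top 35 mm is a square steel cap, 18 x 18 mm, its sides within 0.1 rad of parallel to the organizer's x and y; cap middle 67.5 mm above this point. z points to the cap. About 45 g. Stands loosely in its hole, cap 205 to 240 mm above the bench.
- thermometer_tip (a point): Bulb end of the thermometer: centre of its flat lower end face, 85 mm below its centre.
- beaker_in (a point): Centre of the inner bottom of the clear acrylic beaker, an open straight round vessel standing loose on the bench: 72 mm outer diameter, 66 mm inner diameter, 90 mm high overall, inner bottom 4 mm above the bench (rim 86 mm above this point), white graduation ticks on one side, no handle.
- rod: Plain glass rod, 10 mm thick, 150 mm long, without a cap, standing in the organizer's other hole. Origin at its lower end. Leave alone.
- pill_box: Round pill box, 55 mm across, 24 mm high, on the organizer's lower tier. Origin under its middle. Leave alone.
- tweezers: Steel tweezers, about 100 mm long, lying on the organizer's lower tier. Origin under their middle. Leave alone.
- mug: White mug with a handle, 72 mm across, 85 mm high, on the bench. Origin under its middle. Leave alone.
- jar: Closed glass jar, 68 mm across, 95 mm high, on the bench. Origin under its middle. Leave alone.
- bottle_tall: Amber bottle, 54 mm across, 125 mm high, on the bench between organizer and beaker. Origin under its middle. Leave alone.
- bottle_short: White bottle, 56 mm across, 100 mm high, on the bench between organizer and beaker. Origin under its middle. Leave alone.

How it is judged:
On the way, in this order (a step that is already met when the one before it is completed fails the run):
1. the thermometer is pulled clear of its hole, held by the fingers (height (world z) of thermometer_tip above 0.12 m and contact force between the fingers and thermometer above 0.5 N), for 0.1 s.
2. its bulb end is over the beaker's mouth, above the rim (horizontal distance between thermometer_tip and beaker_in below 0.033 m and z of thermometer_tip in the frame of beaker_in above 0.087 m), for 0.05 s.
At the end, for the whole second after the job is handed in: The thermometer is held by the fingers, at rest, within 0.15 rad of upright; its bulb end is 3 to 20 mm above the beaker's inner bottom, within 13 mm of the beaker's axis, with no contact with the beaker. The beaker stands upright within 12 mm of where it stood and every other thing within 20 mm (horizontal distance between thermometer_tip and beaker_in below 0.013 m and z of thermometer_tip in the frame of beaker_in between 0.003 and 0.02 m and angle between thermometer_center's own z axis and vertical below 0.15 rad and contact force between the fingers and thermometer above 0.5 N and contact force between thermometer and beaker below 0.05 N and linear speed of thermometer below 0.02 m/s and angle between beaker_in's own z axis and vertical below 0.05 rad and distance of each of rod, pill_box, tweezers, mug, jar, bottle_tall, bottle_short from where it was at the start of the episode below 0.02 m and distance of beaker_in from where it was at the start of the episode below 0.012 m); the arm keeps its last pose, push and grip.
It fails at once if the thermometer touches the beaker (contact force between thermometer and beaker above 0.2 N).
It fails at once if the beaker is shoved more than 12 mm (distance of beaker_in from where it was at the start of the episode above 0.012 m).
It fails at once if another thing is moved more than 20 mm (distance of any of rod, pill_box, tweezers, mug, jar, bottle_tall, bottle_short from where it was at the start of the episode above 0.02 m).
It also fails if it takes over 51 s, if anything falls off the work surface, if the arm or the gripper's body presses on something with over 40 N, if the wrist force passes 120 N, or if a joint passes its speed limit or range.

### The arm

A 6-joint arm with a two-finger parallel gripper is mounted at the origin on the work surface. World frame = base frame: x ahead of the robot, y to its left, z up, the work surface at z = 0. Lengths are in m, angles in rad, forces in N, time in s.
With the tool pointing down it reaches from about 0.25 to 0.85 m from the base axis. Payload 12.5 kg.
Tool frame: the origin (TCP) lies on the centre line of the jaws, within the pads' length; the fingertips stand 11 mm ahead of it and the grasp point (between the pads) lies 8 mm behind it (robot.finger_overhang is the distance from the TCP to the fingertips, in m); z points along the fingers, y is the direction in which the jaws open and shut (so a half turn about z gives the same grasp; the last joint's range is limited). The gripper opens to 93 mm and grips with 3 to 60 N. Pads are 15 mm wide; open, the fingers measure 128 mm over their backs; the gripper's body (75 mm by 188 mm) begins 65 mm behind the grasp point.
Start: joints at [1.022, 0.351, 1.652, -0, 1.139, -0.085], TCP at [0.246, 0.492, 0.23] pointing down, gripper open.
Joint ranges: [-2.75, 2.75], [-0.79, 2.1], [0.01, 2.65], [-1.57, 4.71], [0.07, 3.14], [-2.87, 2.87]. Speed limits (rad/s): [2.22, 2.22, 2.79, 3.14, 3.14, 3.14].

### API

Orientations are given as a unit quaternion [x, y, z, w].
In Python, from rig import robot, read_camera gives the robot as it stands.
- The arm moves only by the tool send_rows, never from a script. Its argument "deltas" is a list of rows, each a list of 3 entries, a list of its own where there are three numbers: the opening, from 0 (shut) to 1 (fully open), then the shift along the world's x, y, z in cm, then the turn, a rotation vector about the world's x, y, z in rad. A call has exactly 10 rows; each row is the pose to reach, as a shift and turn from the pose commanded when the call began; what a row does not reach only later rows make up. A row lasts 1/8 s, in which the tool goes at most 62.5 mm and 10.7 degrees, less where a joint would pass 70% of its speed; a pose out of reach is approached as far as the arm can. A call with a gripper value outside its range is refused whole. The fingers move at their own pace and stop on an object; "squeeze" is the grip in N (left out, the last holds). Time passes only in rows, so rows that repeat a pose let the fingers close, or fill a call up. It gives the time, the measured TCP pose, the force and the opening at its end, in the units of the state.
- robot.read_state(): the state, without advancing time (a new reading comes with each control period).
- read_camera(name): name is "scene" or "top" or "wrist"; returns a dict with "image" (420x560x3 uint8, blue, green, red), "z_map" (420x560 float32, m along the optical axis (not along the pixel's ray), 0 where there is no reading), "K" (3x3 intrinsics, pixels), "k1" (the pictures are not rectified: a ray, as slopes to the right and down, at radius r is drawn at 1 + k1 r^2 times it, then the intrinsics apply), "origin" and "orientation" of the camera in the world. Camera axes: x right, y down, z forward; pixel columns grow to the right and rows downward; lengths in m; the calibration is good to about 2 mm. A picture is of the moment at which its call begins.
- robot.job_done(): hands the job in, once; it reports no verdict.
The state is a dict: "time_s": time; "joint_pos": joint angles; "joint_vel": joint speeds; "effort": joint torques, N m; "tcp_pos": TCP position; "tool_rot": TCP orientation; "wrist_force": force on the tool from outside, world axes, zero at the start; "wrist_torque": the same for the moment, N m; "gripper_width": finger opening in m.
Only numpy, scipy, OpenCV 4.12 (cv2) and the standard library are available. Lean on these libraries where they do the work, as an engineer would, in place of code of your own. Each camera call takes 0.05 s, during which the arm holds its last target. There are 200 camera calls.

## Working session

There is one attempt and no reset: what is moved stays moved. The work goes in short steps, Python scripts to look and compute and a tool call to move; the robot and the scene stay as the last step left them, time stands still between calls to the robot, and variables do not carry over. Pictures are saved under pics/ and viewed, about 8 in all and at most 12, crops included, and the job is handed in when it is done.

Besides the shell and the picture viewer there is one more tool, called as name(argument=value, ...), one argument or row to a line, values as JSON. send_rows: Moves the arm, as the interface text tells. Its arguments: {"type":"object","properties":{"deltas":{"type":"array","items":{"type":"array"}},"squeeze":{"type":"number"}},"required":["deltas"]}

```bash
mkdir -p pics
cat > h.py <<'E'
import numpy as np, cv2
from scipy.spatial.transform import Rotation as R
from rig import robot, read_camera
def cloud(c):
    K=np.array(c['K']);z=c['z_map'];h,w=z.shape
    u,v=np.meshgrid(np.arange(w),np.arange(h))
    p=np.stack([u,v],-1).reshape(-1,1,2).astype(np.float64)
    n=rays(c,p).reshape(h,w,2)
    P=np.dstack([n[...,0]*z,n[...,1]*z,z])
    W=P@R.from_quat(c['orientation']).as_matrix().T+np.array(c['origin'])
    W[z==0]=np.nan
    return W
def rays(c,p):
    K=np.array(c['K']);p=np.asarray(p,float).reshape(-1,2)
    d=(p-[K[0,2],K[1,2]])/[K[0,0],K[1,1]]
    s=d.copy()
    for _ in range(20): s=d/(1+c['k1']*(s**2).sum(1,keepdims=True))
    return s
def proj(c,X):
    K=np.array(c['K']);q=(np.atleast_2d(X)-c['origin'])@R.from_quat(c['orientation']).as_matrix()
    s=q[:,:2]/q[:,2:];s=s*(1+c['k1']*(s**2).sum(1,keepdims=True))
    return s*[K[0,0],K[1,1]]+[K[0,2],K[1,2]]
def snap(n): 
    c=read_camera(n);np.savez(f'{n}.npz',**c);return c
def load(n):
    d=np.load(f'{n}.npz');return {k:d[k] for k in d}
E
python3 - <<'E'
from h import *
for n in('scene','top'):
    c=snap(n);cv2.imwrite(f'pics/{n}1.png',c['image']);print(n,c['origin'],c['orientation'],c['k1'],c['K'])
print(robot.read_state())
E
```

```text
scene [0.83963599 0.43626144 0.77467034] [ 0.25743785  0.90863465 -0.31517114 -0.0936802 ] -0.07638915736191242 [[399.10557264   0.         277.23583202]
 [  0.         399.10557264 206.47876436]
 [  0.           0.           1.        ]]
top [0.42650811 0.03837721 1.00798697] [ 0.70925099 -0.70174184  0.05452452 -0.03935099] -0.08429520017854578 [[405.66407156   0.         280.45894494]
 [  0.         405.66407156 206.34201669]
 [  0.           0.           1.        ]]
{'time_s': 0.1, 'joint_pos': array([ 1.02238268e+00,  3.51196142e-01,  1.65232488e+00,  2.55631999e-05,
        1.13909668e+00, -8.46065889e-02]), 'joint_vel': array([-0.00029732, -0.00133283, -0.00203472, -0.00092025,  0.00128729,
        0.00105808]), 'effort': array([ 1.62494631e-03, -4.98027313e+01, -2.85695583e+01,  7.00539770e-02,
        2.40277871e-02, -2.99023407e-05]), 'tcp_pos': array([0.24587324, 0.49166691, 0.22916109]), 'tool_rot': array([ 2.29835691e-01,  9.73229311e-01, -4.83452035e-04, -1.70553426e-04]), 'wrist_force': array([ 0.22629222,  0.01693741, -0.90992047]), 'wrist_torque': array([ 0.02075906, -0.021437  ,  0.02107054]), 'gripper_width': 0.0928667273698126}
```

View pics/scene1.png

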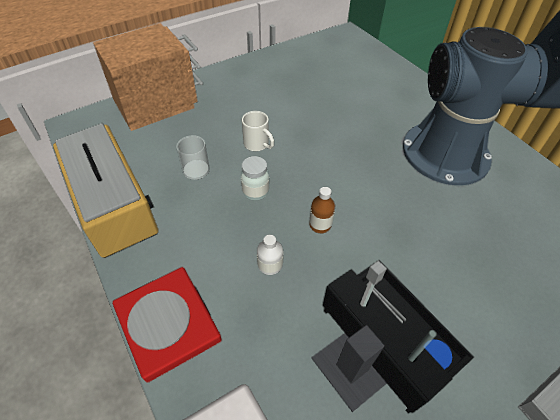

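View pics/top1.png

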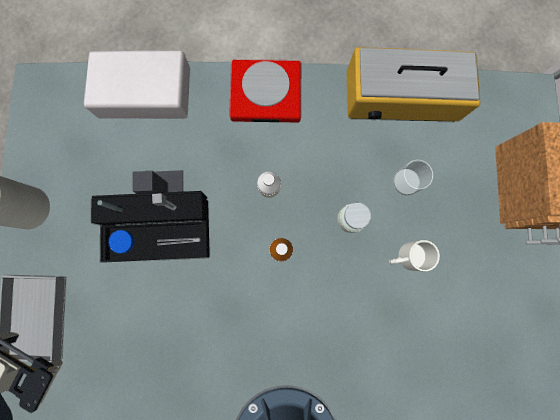

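The top view shows the organizer on the left, with the cap at about (160,200) and the rod at (100,205). The beaker is at about (412,178). In the scene view the cap is at (377,270) and the beaker at (193,157). Next I'll measure them.

Run:
```python
from h import *
for n,reg in(('scene',(255,320,350,400)),('top',(185,225,145,185))):
    c=load(n);W=cloud(c);r0,r1,c0,c1=reg
    P=W[r0:r1,c0:c1].reshape(-1,3);m=P[:,2]>.13;Q=P[m]
    print(n,len(Q),np.nanmax(P[:,2]))
    if len(Q):
        t=Q[Q[:,2]>Q[:,2].max()-.006];print('cap top',t.mean(0),t.min(0),t.max(0),len(t));h=t[:,:2].astype(np.float32);print(cv2.minAreaRect(h))
        for lo in(.13,.15,.17,.18,.19,.2,.21,.22): 
            s=Q[(Q[:,2]>lo)&(Q[:,2]<lo+.01)]
            if len(s):print(lo,len(s),s.min(0),s.max(0))
c=load('top');W=cloud(c)
# organizer block top
P=W[180:270,85:215].reshape(-1,3);m=abs(P[:,2]-.115)<.006;print('block',cv2.minAreaRect(P[m][:,:2].astype(np.float32)),m.sum(),np.nanmedian(P[m],0))
m=(P[:,2]>.05)
print('org',cv2.minAreaRect(P[m][:,:2].astype(np.float32)))
# beaker
for n,b in(('top',(155,200,388,440)),('scene',(130,182,172,212))):
    c=load(n);W=cloud(c);P=W[b[0]:b[1],b[2]:b[3]]
    print(n,'beaker z');print(np.round(P[::4,::4,2]*1000))
ims=[]
for n,b in(('top',(150,205,380,445)),('scene',(125,187,160,225)),('scene',(250,330,345,405)),('top',(180,260,85,215))):
    im=load(n)['image'][b[0]:b[1],b[2]:b[3]];im=cv2.resize(im,(400,300),interpolation=cv2.INTER_CUBIC);ims.append(im)
cv2.imwrite('pics/crops.png',np.vstack([np.hstack(ims[:2]),np.hstack(ims[2:])]))
```

```text
scene 420 0.24250360833256335
cap top [0.54464415 0.26079096 0.2398024 ] [0.5345423  0.25150178 0.23669911] [0.55449917 0.26992236 0.24250361] 132
((0.5441637635231018, 0.2605511248111725), (0.019177231937646866, 0.017629308626055717), 6.171859264373779)
0.13 18 [0.54103159 0.25756283 0.13030304] [0.54971953 0.26554223 0.1383651 ]
0.15 20 [0.54181357 0.25780091 0.15016803] [0.54983504 0.26564321 0.15963996]
0.17 19 [0.54307952 0.25746457 0.17056096] [0.54954725 0.26578413 0.17947894]
0.18 21 [0.54053675 0.2557539  0.18037218] [0.54980829 0.26560696 0.1892224 ]
0.19 15 [0.54461254 0.25807218 0.19034453] [0.55008525 0.26544369 0.19834334]
0.2 21 [0.53748632 0.25405579 0.20389694] [0.55415141 0.27049845 0.20980047]
0.21 49 [0.53434497 0.25304288 0.210219  ] [0.55464547 0.27009517 0.21999174]
0.22 51 [0.53437518 0.25328112 0.2201032 ] [0.55468711 0.27001814 0.22994153]
top 272 0.24313125864244844
cap top [0.54214076 0.26020036 0.24032686] [0.53249275 0.2499066  0.23726992] [0.55217954 0.26978827 0.24313126] 97
((0.5423098802566528, 0.25986531376838684), (0.01801377721130848, 0.0194317735
[... 1384 characters left out ...]
. -1. -1. -1.]
 [ 4. -2.  0. -1.  2.  3.  2.  2.  3. -3.  1.  1. -4.]
 [-3.  1.  1. -0.  2.  4.  2.  2.  3.  2.  2.  3.  0.]]
scene beaker z
[[-0. -2.  0. -1. -0. -1.  1.  1. -0.  3.]
 [-0. -2. -0.  1.  1. -2. -2.  1. -1.  1.]
 [ 0. -0.  0. 88. nan 82. 84. 90.  2. -1.]
 [ 3.  0. 85. 78. 71. 68. 69. 75. 91.  2.]
 [ 2. 90. 74. 65. 58. 54. 55. 56. 91. -1.]
 [ 2.  1. 61. 52. 46. 41. 40. 89. 80.  0.]
 [ 3.  0. 84. 91. 91. 91. 86. 79. 72.  0.]
 [-2. -0. 67. 76. 76. 77. 74. 69. 60.  1.]
 [ 2.  0. 44. 58. 64. 64. 62. 57. 47. 28.]
 [ 1.  1. -3. 41. 51. 52. 49. 46. 36. 18.]
 [-1. -1. -1. 28. 32. 38. 33. 30. 23.  6.]
 [-0. -1.  1.  8. 15. 22. 19. 14.  8. -0.]
 [-2.  0. -1. -2.  2.  7.  4.  3.  1. -0.]]
```

View pics/crops.png

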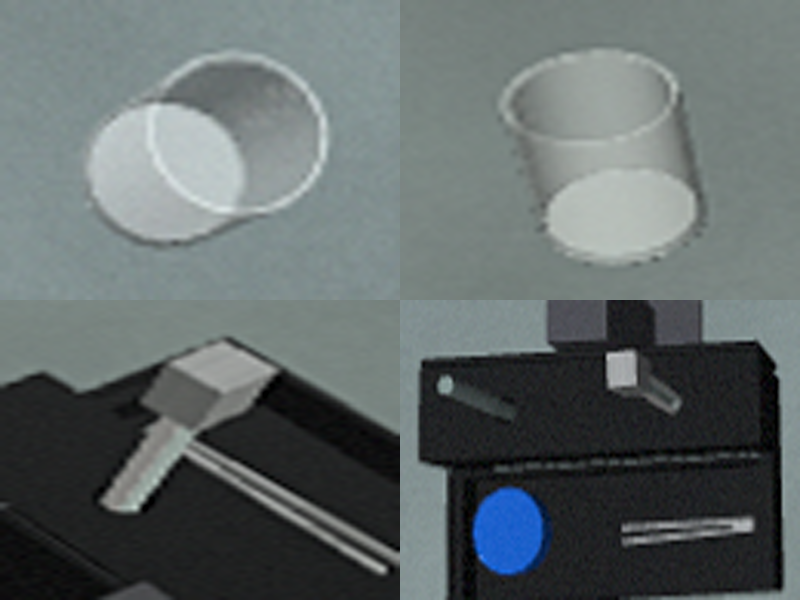

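```bash
cat >> h.py <<'E'
from scipy.optimize import least_squares
def fit_beaker(W):
    P=W.reshape(-1,3);P=P[(np.hypot(P[:,0]-.5,P[:,1]+.28)<.12)&(P[:,2]>.012)&(P[:,2]<.1)]
    c0=np.median(P[:,:2],0)
    # distance to the nearer of the two walls
    f=lambda c:(lambda r:np.where(abs(r-.036)<abs(r-.033),r-.036,r-.033))(np.hypot(*(P[:,:2]-c).T))
    c=least_squares(lambda c:np.hypot(*(P[:,:2]-c).T)-.0345,c0,loss='soft_l1',f_scale=.002).x
    s=least_squares(f,c,loss='soft_l1',f_scale=.002);return s.x,np.abs(s.fun).mean(),len(P)
E
python3 - <<'E'
from h import *
for n,b in(('top',(150,205,385,445)),('scene',(125,187,165,220))):
    W=cloud(load(n))[b[0]:b[1],b[2]:b[3]];print(n,fit_beaker(W))
E
```

```text
top (array([ 0.62998323, -0.30392827]), np.float64(0.0005308896273723627), 260)
scene (array([ 0.63072287, -0.30322401]), np.float64(0.0006453275155087998), 252)
```

```bash
sed -i 's/P\[:,0\]-.5,P\[:,1\]+.28)<.12/P[:,0]-.63,P[:,1]+.304)<.06/' h.py
python3 - <<'E'
from h import *
for n,b in(('top',(150,205,385,445)),('scene',(125,187,165,220))):
    W=cloud(load(n))[b[0]:b[1],b[2]:b[3]];print(n,fit_beaker(W))
    W=W.reshape(-1,3);r=W[W[:,2]>.083];print(cv2.minEnclosingCircle(r[:,:2].astype(np.float32)))
E
```

```text
top (array([ 0.63009466, -0.30347824]), np.float64(0.0006147084720779766), 802)
((0.6296868920326233, -0.303521990776062), 0.03651545196771622)
scene (array([ 0.63058964, -0.30287922]), np.float64(0.0007469809693273379), 1064)
((0.6298632025718689, -0.302547812461853), 0.03773916885256767)
```

send_rows(
  deltas=[
    [1,[0,0,5],[0,0,0]],
    [1,[3,-2.5,6.2],[0,0,-0.15]],
    [1,[7,-5.5,6.2],[0,0,-0.3]],
    [1,[11.5,-9,6.2],[0,0,-0.45]],
    [1,[16,-12.5,6.2],[0,0,-0.6]],
    [1,[20.5,-16,6.2],[0,0,-0.75]],
    [1,[25,-19.5,6.2],[0,0,-0.9]],
    [1,[28.5,-22.3,6.2],[0,0,-1.02]],
    [1,[29.7,-23.2,6.2],[0,0,-1.02]],
    [1,[29.7,-23.2,6.2],[0,0,-1.02]],
  ],
  squeeze=15,
)

```text
time_s: 1.35
tcp_pos: [0.5429, 0.2598, 0.2912]
tool_rot: [0.675, 0.738, -0.0, -0.0]
wrist_force: [-0.2, 0.4, 0.9]
gripper_width: 0.0927
```

Run:
```python
from h import *
c=snap('wrist');W=cloud(c);print(c['origin'])
P=W.reshape(-1,3);P=P[(np.hypot(P[:,0]-.543,P[:,1]-.26)<.03)&(P[:,2]>.2)&(P[:,2]<.26)]
t=P[P[:,2]>.235];print(len(t),t.mean(0),t.min(0),t.max(0),cv2.minAreaRect(t[:,:2].astype(np.float32)))
cv2.imwrite('pics/w1.png',c['image'])
```

```text
[0.53519595 0.33516509 0.44716722]
692 [0.54182186 0.26074081 0.24066483] [0.53217268 0.25032043 0.23507807] [0.55135526 0.26986568 0.24260143] ((0.5417971014976501, 0.25990408658981323), (0.01769137941300869, 0.018790438771247864), 5.125650405883789)
```

View pics/w1.png

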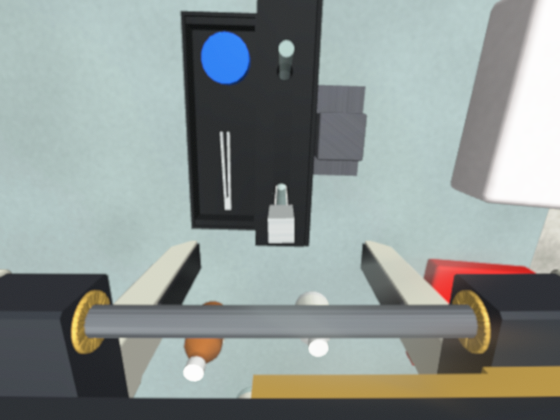

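The wrist view shows the cap at (281,223), centred between the fingers. Its yaw reads 5.1°, which matches the jaws. I'll go down and close.

send_rows(
  deltas=[
    [1,[0,0,-3],[0,0,0]],
    [1,[0,0,-6],[0,0,0]],
    [1,[0,0,-7.7],[0,0,0]],
    [1,[0,0,-7.7],[0,0,0]],
    [0.3,[0,0,-7.7],[0,0,0]],
    [0.1,[0,0,-7.7],[0,0,0]],
    [0,[0,0,-7.7],[0,0,0]],
    [0,[0,0,-7.7],[0,0,0]],
    [0,[0,0,-7.7],[0,0,0]],
    [0,[0,0,-7.7],[0,0,0]],
  ],
  squeeze=15,
)

```text
time_s: 2.65
tcp_pos: [0.543, 0.2599, 0.2146]
tool_rot: [0.676, 0.737, 0.0, -0.0]
wrist_force: [-0.1, 0.0, 0.6]
gripper_width: 0.0373
```

send_rows(
  deltas=[
    [0,[0,0,0],[0,0,0]],
    [0,[0,0,0],[0,0,0]],
    [0,[0,0,0],[0,0,0]],
    [0,[0,0,0],[0,0,0]],
    [0,[0,0,0],[0,0,0]],
    [0,[0,0,0],[0,0,0]],
    [0,[0,0,0],[0,0,0]],
    [0,[0,0,0],[0,0,0]],
    [0,[0,0,0],[0,0,0]],
    [0,[0,0,0],[0,0,0]],
  ],
  squeeze=20,
)

```text
time_s: 3.9
tcp_pos: [0.543, 0.2599, 0.2146]
tool_rot: [0.676, 0.737, -0.0, -0.0]
wrist_force: [0.3, 0.4, -0.7]
gripper_width: 0.0184
```

send_rows(
  deltas=[
    [0,[0,0,1],[0,0,0]],
    [0,[0,0,2.5],[0,0,0]],
    [0,[0,0,4],[0,0,0]],
    [0,[0,0,5.5],[0,0,0]],
    [0,[0,0,7],[0,0,0]],
    [0,[0,0,8.5],[0,0,0]],
    [0,[0,0,10],[0,0,0]],
    [0,[0,0,11],[0,0,0]],
    [0,[0,0,11],[0,0,0]],
    [0,[0,0,11],[0,0,0]],
  ],
  squeeze=20,
)

```text
time_s: 5.15
tcp_pos: [0.5428, 0.2598, 0.3241]
tool_rot: [0.676, 0.737, -0.0, -0.0]
wrist_force: [-0.6, 0.2, -0.5]
gripper_width: 0.0181
```

```bash
cat >> h.py <<'E'
def thermo(c,tcp):
    W=cloud(c);P=W.reshape(-1,3)
    d=np.hypot(P[:,0]-tcp[0],P[:,1]-tcp[1]);zc=tcp[2]-.06
    P=P[(d<.03)&(P[:,2]<tcp[2]-.018)&(P[:,2]>tcp[2]-.16)]
    return P
def fit_axis(P):
    # cylinder r=5.5mm, axis x=a+b*(z-zm)
    zm=P[:,2].mean()
    g=lambda q:np.hypot(P[:,0]-q[0]-q[2]*(P[:,2]-zm),P[:,1]-q[1]-q[3]*(P[:,2]-zm))-.0055
    s=least_squares(g,[P[:,0].mean(),P[:,1].mean(),0,0],loss='soft_l1',f_scale=.001);return s.x,zm,np.abs(s.fun).mean()
E
python3 - <<'E'
from h import *
s=robot.read_state();t=s['tcp_pos'];print(t,s['wrist_force'],s['gripper_width'])
for n in('scene','top','wrist'):
    c=snap(n);P=thermo(c,t);print(n,len(P))
    if len(P)>20:
        q,zm,e=fit_axis(P);print(q,zm,e,'tip xy',q[:2]+q[2:]*(t[2]-.1445-zm),'zmin',np.percentile(P[:,2],[0,1,5]),'nominal',t[2]-.1445)
a=load('scene')['image'];u=proj(load('scene'),[t-[0,0,.07]])[0].astype(int);print(u)
im=a[max(0,u[1]-75):u[1]+75,max(0,u[0]-100):u[0]+100]
cv2.imwrite('pics/s2.png',cv2.resize(im,None,fx=3,fy=3,interpolation=cv2.INTER_CUBIC))
E
```

```text
[0.54283135 0.25982845 0.32405702] [-0.61482199  0.16829939 -0.52168198] 0.01806172542259807
scene 291
[0.54377511 0.26039548 0.00716218 0.00916566] 0.24351085348699136 0.0004919801800695531 tip xy [0.54331706 0.2598093 ] zmin [0.17950237 0.18240198 0.1870321 ] nominal 0.17955702361642048
top 123
[0.54204713 0.25991896 0.00507425 0.00856635] 0.23985139012645515 0.00031931759237592046 tip xy [0.54174118 0.25940245] zmin [0.17838995 0.18156303 0.18696913] nominal 0.17955702361642048
wrist 693
[0.54170051 0.25972774 0.00128053 0.0010609 ] 0.25697804485315806 0.00019217215043598553 tip xy [0.54160137 0.2596456 ] zmin [0.18106146 0.18305688 0.19436126] nominal 0.17955702361642048
[379 262]
```

View pics/s2.png

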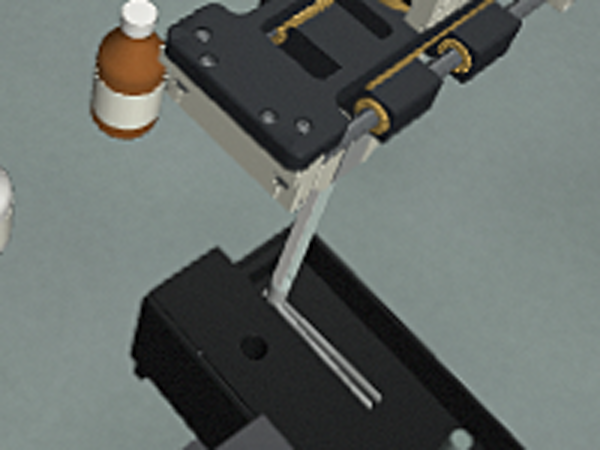

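send_rows(
  deltas=[
    [0,[0.2,-1,0],[0,0,0]],
    [0,[0.5,-3,0],[0,0,0]],
    [0,[0.9,-6,0],[0,0,0]],
    [0,[1.4,-9.5,0],[0,0,0]],
    [0,[2,-13,0],[0,0,0]],
    [0,[2.5,-16.5,0],[0,0,0]],
    [0,[3.1,-20,0],[0,0,0]],
    [0,[3.6,-23.5,0],[0,0,0]],
    [0,[4.2,-27,0],[0,0,0]],
    [0,[4.7,-30.5,0],[0,0,0]],
  ],
)

```text
time_s: 6.55
tcp_pos: [0.5897, -0.0476, 0.3247]
tool_rot: [0.676, 0.737, -0.0, 0.0]
wrist_force: [-0.5, 0.6, 0.4]
gripper_width: 0.0179
```

send_rows(
  deltas=[
    [0,[0.5,-3.5,0],[0,0,0]],
    [0,[1,-7,0],[0,0,0]],
    [0,[1.6,-10.5,0],[0,0,0]],
    [0,[2.1,-14,0],[0,0,0]],
    [0,[2.7,-17.5,0],[0,0,0]],
    [0,[3.2,-20.5,0],[0,0,0]],
    [0,[3.6,-23,0],[0,0,0]],
    [0,[3.9,-25,0],[0,0,0]],
    [0,[4,-25.8,0],[0,0,0]],
    [0,[4,-25.8,0],[0,0,0]],
  ],
)

```text
time_s: 7.8
tcp_pos: [0.6295, -0.3037, 0.3245]
tool_rot: [0.676, 0.737, -0.0, -0.0]
wrist_force: [0.2, -0.2, -0.1]
gripper_width: 0.0182
```

```bash
cat > m.py <<'E'
from h import *
s=robot.read_state();t=s['tcp_pos'];print(t,s['tool_rot'],s['wrist_force'],s['gripper_width'])
for n in('scene','top','wrist'):
    c=snap(n);P=thermo(c,t);P=P[P[:,2]>.1]
    B=cloud(c).reshape(-1,3)
    k=np.hypot(B[:,0]-.63,B[:,1]+.303);B=B[(k<.045)&(k>.025)&(B[:,2]<.1)]
    print(n,len(P),len(B),'beaker',fit_beaker(B))
    if len(P)>20:
        q,zm,e=fit_axis(P);tz=t[2]-.1445;print(q,e,'tip',q[:2]+q[2:]*(tz-zm),'at z.09',q[:2]+q[2:]*(.09-zm),'zmin',np.percentile(P[:,2],[0,1,5]),'nom',tz)
E
python3 m.py; python3 -c "
from h import *
cv2.imwrite('pics/s3.png',np.hstack([cv2.resize(load('scene')['image'][60:260,80:300],(440,400)),cv2.resize(load('top')['image'][100:250,340:480],(360,400))]))"
```

```text
[ 0.62954396 -0.30373514  0.32451035] [ 6.75997408e-01  7.36903990e-01 -1.20816704e-05 -1.14130399e-04] [ 0.2222466  -0.17889577 -0.05157959] 0.01818991043999397
scene 282 1300 beaker (array([ 0.63073195, -0.30324066]), np.float64(0.000735190686668136), 1067)
[ 0.62907679 -0.30273167  0.01343896 -0.00264159] 0.0008213158037804452 tip [ 0.62814962 -0.30254943] at z.09 [ 0.62693997 -0.30231165] zmin [0.1788662  0.1829082  0.19130923] nom 0.18001035146540081
top 188 1157 beaker (array([ 0.63006625, -0.30351355]), np.float64(0.0006235738538780223), 801)
[ 0.62861854 -0.30284856 -0.01305741  0.00750511] 0.0005930779262920108 tip [ 0.62953114 -0.3033731 ] at z.09 [ 0.63070644 -0.30404864] zmin [0.1825666  0.18397972 0.19001881] nom 0.18001035146540081
wrist 691 2253 beaker (array([ 0.62939034, -0.30402632]), np.float64(0.0003821368029238529), 1223)
[ 6.28743384e-01 -3.02782325e-01  8.46413421e-05  5.94192244e-04] 0.00019044205556673833 tip [ 0.6287368  -0.30282851] at z.09 [ 0.62872919 -0.302882  ] zmin [0.18082199 0.18402285 0.19431619] nom 0.18001035146540081
```

View pics/s3.png

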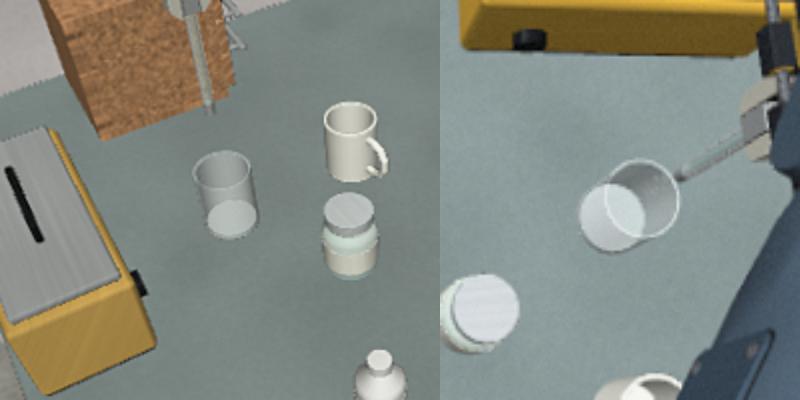

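The thermometer hangs upright over the beaker. The three cameras put the tip about 1 mm off in x and 0.7 mm in y, so I'll correct that and lower slowly.

send_rows(
  deltas=[
    [0,[0.1,-0.1,-0.5],[0,0,0]],
    [0,[0.1,-0.1,-2],[0,0,0]],
    [0,[0.1,-0.1,-4],[0,0,0]],
    [0,[0.1,-0.1,-6],[0,0,0]],
    [0,[0.1,-0.1,-8],[0,0,0]],
    [0,[0.1,-0.1,-10],[0,0,0]],
    [0,[0.1,-0.1,-12],[0,0,0]],
    [0,[0.1,-0.1,-13],[0,0,0]],
    [0,[0.1,-0.1,-13.5],[0,0,0]],
    [0,[0.1,-0.1,-13.5],[0,0,0]],
  ],
)

```text
time_s: 9.2
tcp_pos: [0.6311, -0.3041, 0.1897]
tool_rot: [0.676, 0.737, 0.0, 0.0]
wrist_force: [0.8, -0.7, -0.2]
gripper_width: 0.0179
```

```bash
python3 m.py
```

```text
[ 0.63105781 -0.30406795  0.18967942] [6.75666084e-01 7.37207801e-01 3.06261668e-06 3.12106048e-05] [ 0.78919058 -0.69396248 -0.16421931] 0.01792284310584928
scene 120 1211 beaker (array([ 0.63105392, -0.30220757]), np.float64(0.0007409082147700786), 971)
[ 0.63187575 -0.30363883  0.03003425  0.02549065] 0.0008288197392521367 tip [ 0.6291179  -0.30597947] at z.09 [ 0.63046405 -0.30483696] zmin [0.10224305 0.10255523 0.10535918] nom 0.04517941612038884
top 76 1047 beaker (array([ 0.63002912, -0.30367018]), np.float64(0.0005890398255098239), 713)
[ 0.63091367 -0.303467    0.00420053 -0.01277845] 0.0005232843613822566 tip [ 0.63052781 -0.30229318] at z.09 [ 0.63071608 -0.30286592] zmin [0.10171042 0.10201239 0.10614303] nom 0.04517941612038884
wrist 507 4830 beaker (array([ 0.62931807, -0.30403813]), np.float64(0.0003622085928422093), 3085)
[ 6.30157555e-01 -3.04306336e-01 -3.37385007e-04  4.01653325e-05] 0.00020362738856799108 tip [ 0.63018962 -0.30431015] at z.09 [ 0.6301745  -0.30430835] zmin [0.10074222 0.10193312 0.10620071] nom 0.04517941612038884
```

send_rows(
  deltas=[
    [0,[0,0,-0.3],[0,0,0]],
    [0,[0,0,-0.8],[0,0,0]],
    [0,[0,0,-1.3],[0,0,0]],
    [0,[0,0,-1.8],[0,0,0]],
    [0,[0,0,-2.3],[0,0,0]],
    [0,[0,0,-2.8],[0,0,0]],
    [0,[0,0,-3.1],[0,0,0]],
    [0,[0,0,-3.1],[0,0,0]],
    [0,[0,0,-3.1],[0,0,0]],
    [0,[0,0,-3.1],[0,0,0]],
  ],
)

```text
time_s: 10.6
tcp_pos: [0.6311, -0.3041, 0.1589]
tool_rot: [0.676, 0.737, 0.0, 0.0]
wrist_force: [0.9, -0.3, 0.0]
gripper_width: 0.0179
```

```bash
python3 m.py; python3 -c "
from h import *
c=load('wrist');P=cloud(c).reshape(-1,3);P=P[(np.hypot(P[:,0]-.63,P[:,1]+.304)<.009)&(P[:,2]<.09)];print('low pts',np.histogram(P[:,2],bins=[-.01,0.002,.007,.011,.014,.017,.02,.03,.05,.09]))
cv2.imwrite('pics/s4.png',np.hstack([cv2.resize(load('scene')['image'][100:210,130:250],(436,400)),cv2.resize(c['image'],(364,400))]))"
```

```text
[ 0.63109628 -0.30414158  0.15885105] [6.75668983e-01 7.37205122e-01 3.44665399e-05 1.76464684e-04] [ 0.89441317 -0.26203637  0.03942349] 0.017864768247261336
scene 69 1205 beaker (array([ 0.63051381, -0.30318086]), np.float64(0.0007645693659618925), 969)
[ 0.63170641 -0.30433231  0.01289831  0.00275327] 0.0008267370552232725 tip [ 0.63034403 -0.30462312] at z.09 [ 0.63131977 -0.30441484] zmin [0.10010821 0.1003806  0.1019047 ] nom 0.014351047000104422
top 37 974 beaker (array([ 0.63011469, -0.30360799]), np.float64(0.000577523334227687), 637)
[ 0.63065075 -0.30304949  0.01297651 -0.01268093] 0.0005103537386293499 tip [ 0.62928037 -0.30171032] at z.09 [ 0.63026202 -0.30266961] zmin [0.10019202 0.10030417 0.10270161] nom 0.014351047000104422
wrist 335 5516 beaker (array([ 0.629356  , -0.30406809]), np.float64(0.00036115592888592016), 3470)
[ 6.29939716e-01 -3.04180609e-01 -2.10156508e-03 -4.71257786e-04] 0.00020957329844185395 tip [ 0.63016322 -0.30413049] at z.09 [ 0.63000424 -0.30416614] zmin [0.10010146 0.10035608 0.10254544] nom 0.014351047000104422
low pts (array([  0, 130,   0,   0,   8,   4,  30,  64, 191]), array([-0.01 ,  0.002,  0.007,  0.011,  0.014,  0.017,  0.02 ,  0.03 ,
        0.05 ,  0.09 ]))
```

View pics/s4.png

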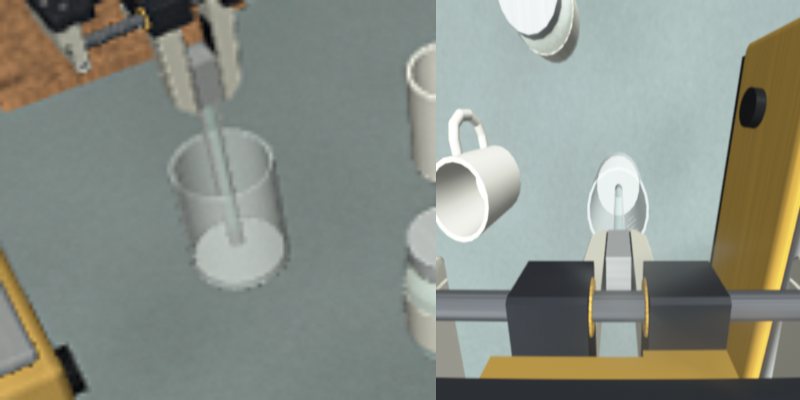

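```bash
python3 -c "
from h import *
print(robot.job_done());print(robot.read_state()['time_s'])"
```

```text
the job is handed in; nothing more can be done
None
the job is handed in; nothing more can be done
```

The thermometer is hanging upright in the middle of the beaker, still in the grip, and I handed the job in at about 11 s of the 51 s limit. I gripped it by its square cap, lifted it 11 cm out of its hole, carried it over the bottles and lowered it in two steps.

**Last checks before handing in:**
- **Height:** the bulb end is about 10 mm above the inner bottom. The arm's pose puts it at z = 14.4 mm and the lowest wrist-camera points are at 14–17 mm, with the inner bottom at 4 mm.
- **Centring:** the bulb end is within about 2 mm of the beaker's axis in all three cameras. The wrist view, the clearest fit, gives 0.8 mm.
- **Tilt:** all three cameras show less than 0.02 rad, and the wrist view about 0.002 rad.
- **Beaker:** it moved less than 1 mm from its first measured position, and the wrist force stayed near zero (under 1 N).

**Less certain:** in the final pose the scene and top cameras saw only a short stretch of the thermometer, so their tip positions are rough; they differ by about 3 mm in y. I did not re-measure the other objects. The pictures showed nothing disturbed, and the arm passed well clear of them. The hand-in gives no verdict.

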